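Fold the cookbook stand flat and set the pepper mill on it

ROBOT

A 6-joint arm with a two-finger parallel gripper is mounted at the origin on a cart in front of the work surface, level with it; the furniture and walls round the work are solid. World frame = base frame: x ahead of the robot, y to its left, z up, the work surface at z = 0. Lengths are in m, angles in degrees, forces in N, time in s.
With the tool pointing down it reaches from about 0.425 to 0.925 m from the base axis. Payload 12.5 kg.
Tool frame: the origin (TCP) lies on the mounting face of the last link; the fingertips stand 173 mm ahead of it and the grasp point (between the pads) lies 155 mm ahead of it (r.tip_reach is the distance from the TCP to the fingertips, in m); z points along the fingers, y is the direction in which the jaws open and shut (so a half turn about z gives the same grasp; the last joint's range is limited). The gripper opens to 85 mm and grips with 20 to 120 N. Pads are 22 mm wide; open, the fingers measure 114 mm over their backs; the gripper's body (76 mm by 85 mm) begins 54 mm behind the grasp point. The pads swing forward as they close: fully open they stand 13 mm farther back than shut.
Start: joints at [61.329, 28.126, 89.318, -0, 62.55, -6.05], TCP at [0.24, 0.577, 0.405] pointing down, gripper open.
Joint ranges: [-177.58, 177.58], [-47.91, 125.51], [2.72, 160], [-65.01, 245.01], [3.68, 167.84], [-153.87, 153.87]. Speed limits (degrees/s): [127.2, 127.2, 159.86, 180, 180, 180].

INTERFACE

Orientations are given as [roll, pitch, yaw] about the fixed x, y, z axes, in that order (R = Rz(yaw) Ry(pitch) Rx(roll)).
In Python, from plant import r gives the robot as it stands.
- The arm moves only by the tool play_rows, never from a script. Its argument "rows" is a list of rows, each an object of numbers: "ax", "ay", "az": the turn, a rotation vector about the tool's x, y, z in degrees; "tx", "ty", "tz": the shift along the tool's x, y, z in mm; "gripper": the opening in per cent of the stroke, from 0 (shut) to 100 (fully open). In form: [{"ax": .., "ay": .., "az": .., "tx": .., "ty": .., "tz": .., "gripper": ..}, ...]. A call has exactly 10 rows; each row shifts and turns the commanded pose from where the row before left it, along the tool's axes as they then stand; what a row does not reach is not made up. A row lasts 1/12 s, in which the tool goes at most 41.7 mm and 7.16 degrees, less where a joint would pass 70% of its speed; a pose out of reach is approached as far as the arm can. A call with a gripper value outside its range is refused whole. The fingers move at their own pace and stop on an object; "newtons" is the grip in N (left out, the last holds). Time passes only in rows, so rows that do not move let the fingers close, or fill a call up. It gives the time, the measured TCP pose, the force and the opening at its end, in the units of the state.
- r.observe(): the state, without advancing time (a new reading comes with each control period).
- r.camera(name): name is "scene" or "top"; returns a dict with "img" (384x512x3 uint8, blue, green, red), "fovy" (degrees; the focal length in pixels is half the picture's height over the tangent of half this angle, whatever the lens; pixels are square), "cx", "cy" (the principal point, pixels), "dist" ([k1, k2, p1, p2, k3] as OpenCV has them; the pictures are not rectified), "cam_to_world" (4x4, takes a point from camera to world coordinates). Camera axes: x right, y down, z forward; pixel columns grow to the right and rows downward; lengths in m; the calibration is good to about 2 mm. A picture is of the moment at which its call begins. There is no depth.
- r.sign_off(): hands the job in, once; it reports no verdict.
Trained networks look in the newest picture that a camera, given by its name, has taken for a name from the list of things; names that differ only in an ending like _2 or _b are one class to them, and where a whole thing is asked for, a point or a joint stands for the part that bears it (a point fixed in the world has none). Each returns a list of dicts, best first, with "conf" (0 to 1); they miss things now and then, are a little off and sometimes report something else, mostly with a low value. They report only what shows in the picture. A call takes as long as a camera call. They do not tell look-alikes from the thing itself.
- r.boxes_of(camera, thing): "box" ([centre column, centre row, width, height] in pixels, round what is visible of it).
- r.mark_of(camera, thing): "position" ([column, row] in pixels: a listed point, or the origin of a listed thing).
The state is a dict: "time_s": time; "joint_pos": joint angles; "joint_velocities": joint speeds; "effort": joint torques, N m; "tool_pos": TCP position; "ee_rot": TCP orientation; "force": force on the tool from outside, world axes, zero at the start; "moment": the same for the moment, N m; "finger_gap": finger opening in m.
Only numpy, scipy, OpenCV 4.12 (cv2) and the standard library are available. Lean on these libraries where they do the work, as an engineer would, in place of code of your own. Each camera call takes 0.05 s, during which the arm holds its last target.

TASK

Push the tilted top of the cookbook stand down against its spring until it lies level and its catch holds it, pressing firmly but without slamming it. Then lift the dark pepper mill up and forward over the front rail of the spice rack and stand it upright on the round cork spot in the middle of the level top, leaving the other things in the rack standing where they are.

Things in the scene. Friction and masses are not known exactly. Their poses are not given: they have to be found in the camera images.
- stand: Cookbook stand, fixed: dark base 205 x 220 x 14 mm with a pale wooden hinged top whose far edge a spring tips up. Origin on the worktop under the middle of the top; x points from the hinge edge (near the robot) to the catch edge (far), z up. When level, the top's upper face lies 46 mm above the worktop. Never push the stand with more than 60 N.
- booktop (a joint): tilt of the hinged top about its near edge, rad: 0 level and caught, about 0.42 tipped up at its upper stop (start)
- pad (a point): centre of the round cork spot (84 mm across, flush to 1 mm) on the upper face, 85 mm from the hinge; moves and tilts with the top; its axes as the stand's when level
- press (a point): a point on the upper face on the centre line, 115 mm from the hinge and 55 mm from the far edge, good for pressing; moves with the top. When level it lies at stand frame x = 30 mm, z = 46 mm
- rack: Low open-topped spice rack, fixed, 98 x 292 mm; origin under its centre on the worktop, x pointing away from its open front. Three things stand on its board, 18 mm above the worktop, near y = -95, 0 and +95 mm. Back and ends 80 mm high. Front: a round steel rail, its top 68 mm above the worktop, at x = -43 mm, and a thinner one below. Wall cupboards hang behind, 0.47 m up, from world x = 0.62 m on.
- peppermill: Dark brown wooden pepper mill, 58 mm across the foot, 165 mm tall, 0.15 to 0.29 kg, in any of the rack's three places; origin at the centre of its underside, z up. Rounded head 49 mm across from 120 to 154 mm above the underside (grip it at 137 mm, any direction); small metal button on top.
- saltmill: pale wooden salt mill, 58 mm across, 135 mm tall, in the rack; leave it standing. Origin at the centre of its underside
- spicejar: spice jar with green cap, 46 mm across, 106 mm tall, in the rack; leave it standing. Origin at the centre of its underside
- cup: dark grey espresso cup 63 x 86 x 52 mm on the worktop between rack and stand, at the back; bystander. Origin under its centre
- hinge (a point): Middle of the hinge axis (along the stand's y), stand frame x = -85 mm, z = 40 mm; axes as the stand's. The top is a 12 mm board reaching 170 mm from here to its far edge, 186 mm wide; along the hinge edge it carries a ledge 7 mm wide and 10 mm high.
- catch (a point): Brass spring roller between two steel cheeks, mid far edge of the stand (x = 87 to 110 mm, 56 mm high), fixed point. In the last 13 mm of the edge's travel it snaps over the top's edge and then holds it down. Pressed 115 mm from the hinge, the spring alone takes up to 6 N, the catch some 12 to 20 N just before it snaps; the hard stop follows at once. A strong upward pull reopens it.
There are look-alikes about, which are no part of the job. What is shaped like the peppermill but yellow is not meant.

How it is judged (in metres and radians):
On the way, in this order (a step that is already met when the one before it is completed fails the run):
1. the hinged top lies level, held by its catch alone: the robot does not touch the stand (value of joint booktop below 0.03 rad and contact force between each of the fingers, the arm and stand below 0.3 N), for 0.3 s.
2. the pepper mill is lifted so that its underside is above the rack's front rail (z of peppermill in the frame of rack above 0.069 m).
3. the pepper mill has been drawn forward over the front rail: its middle is past the rail, in front of the rack (x of peppermill in the frame of rack below -0.045 m and y of peppermill in the frame of rack between -0.15 and 0.15 m).
At the end, for the whole second after the job is handed in: The stand's top is level and caught (tilt under 0.03 rad) and the pepper mill stands on it, released and at rest, upright within 0.08 rad, its centre within 25 mm of the middle of the cork spot; salt mill and spice jar still stand in the rack within 30 mm of where they were (value of joint booktop below 0.03 rad and horizontal distance between peppermill and pad below 0.025 m and z of peppermill in the frame of stand between 0.042 and 0.052 m and angle between peppermill's own z axis and vertical below 0.08 rad and linear speed of peppermill below 0.02 m/s and distance of each of saltmill, spicejar from where it was at the start of the episode below 0.03 m and angle between each of saltmill, spicejar's own z axis and vertical below 0.2 rad); the robot touches nothing.
It fails at once if the stand is slammed: the fingers or arm push on it with more than 60 N (contact force between any of the fingers, the arm and stand above 60 N).
It fails at once if the pepper mill is tipped over (more than 0.8 rad) (angle between peppermill's own z axis and vertical above 0.8 rad).
It fails at once if the espresso cup is knocked away (moved more than 40 mm) (distance of cup from where it was at the start of the episode above 0.04 m).
It also fails if it takes over 54 s, if anything falls off the work surface, if the arm or the gripper's body presses on something with over 40 N, if the wrist force passes 120 N, or if a joint passes its speed limit or range.

## Working session

There is one attempt and no reset: what is moved stays moved. The work goes in short steps, Python scripts to look and compute and a tool call to move; the robot and the scene stay as the last step left them, time stands still between calls to the robot, and variables do not carry over. Pictures are saved under pics/ and viewed, and the job is handed in when it is done.

Besides the shell and the picture viewer there is one more tool, called after "Request:" as name(argument=value, ...), one argument or row to a line, values as JSON. play_rows: Moves the arm, as the interface text tells. Its arguments: {"type":"object","properties":{"rows":{"type":"array"},"newtons":{"type":"number"}},"required":["rows"]}

```bash
ls; mkdir -p pics; python3 - <<'E'
from plant import r
import cv2
print(r.observe())
for c in("scene","top"):
    d=r.camera(c); cv2.imwrite(f"pics/{c}0.png",d["img"])
    print(c,d["fovy"],d["cx"],d["cy"],d["dist"],d["cam_to_world"])
    for t in["stand","rack","peppermill","saltmill","spicejar","cup"]:
        print(t,[(b["conf"],b["box"]) for b in r.boxes_of(c,t)][:3],[(b["conf"],b["position"]) for b in r.mark_of(c,t)][:3])
    for t in["pad","press","hinge","catch"]:
        print(t,[(b["conf"],b["position"]) for b in r.mark_of(c,t)][:3])
E
```

```text
pics
{'time_s': 0.0, 'joint_pos': array([ 6.13300651e+01,  2.81637204e+01,  8.93516739e+01,  3.14808861e-04,
        6.25493501e+01, -6.05005240e+00]), 'joint_velocities': array([-0.03053848,  0.11081367, -0.00715817, -0.00501577, -0.00202628,
        0.1329821 ]), 'effort': array([ 7.82912757e-04, -6.18449950e+01, -2.61591589e+01, -9.91280922e-05,
        4.08455642e-03, -6.48996138e-05]), 'tool_pos': array([0.24033833, 0.57689459, 0.40412295]), 'ee_rot': array([-1.79935646e+02, -7.10152319e-03,  1.57379968e+02]), 'force': array([-0.27562594, -0.16090196,  0.81806585]), 'moment': array([-0.01398224,  0.00658172,  0.01529224]), 'finger_gap': 0.0850502233996212}
scene 55.24104911598995 255.8458395571996 193.21657881010682 [-0.04269867  0.          0.          0.          0.        ] [[ 0.825278   -0.43116042  0.36471484  0.0762451 ]
 [-0.5645108  -0.61199111  0.55389027 -0.50129588]
 [-0.01561332 -0.66299892 -0.74845752  0.96060508]
 [ 0.          0.          0.          1.        ]]
stand [(0.81, [338.0, 290.1, 103.6, 106.1])] [(0.92, [333.6, 293.0]), (0.3, [305.5, 298.0])]
rack [(0.
[... 838 characters left out ...]
 [-0.00313411 -0.23305322 -0.97245893  1.20769456]
 [ 0.          0.          0.          1.        ]]
stand [(0.56, [360.9, 181.6, 69.7, 66.5])] [(0.59, [361.6, 182.5])]
rack [(0.84, [214.8, 192.1, 89.6, 41.3]), (0.4, [359.1, 179.8, 62.7, 61.3])] [(0.77, [217.6, 193.8])]
peppermill [(0.62, [104.9, 227.4, 33.4, 26.2]), (0.55, [246.1, 187.9, 14.8, 26.2])] [(0.94, [115.5, 228.0]), (0.56, [246.9, 190.2])]
saltmill [(0.55, [217.8, 192.1, 15.5, 24.3])] [(0.83, [221.0, 194.3])]
spicejar [(0.52, [185.2, 193.5, 22.8, 22.8])] [(0.63, [185.3, 196.9])]
cup [] [(0.82, [287.6, 163.6])]
pad [(0.7, [363.2, 180.6])]
press [(0.81, [362.4, 169.5])]
hinge [(0.75, [361.4, 206.5])]
catch [(0.96, [362.5, 157.8])]
```

```bash
python3 - <<'E'
import cv2
a=cv2.imread("pics/scene0.png");b=cv2.imread("pics/top0.png")
cv2.imwrite("pics/s0c.png",cv2.resize(a[100:370,140:420],None,fx=2.2,fy=2.2,interpolation=cv2.INTER_CUBIC))
cv2.imwrite("pics/t0c.png",cv2.resize(b[110:260,80:440],None,fx=2.2,fy=2.2,interpolation=cv2.INTER_CUBIC))
E
```

```text
(no output)
```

View pics/scene0.png

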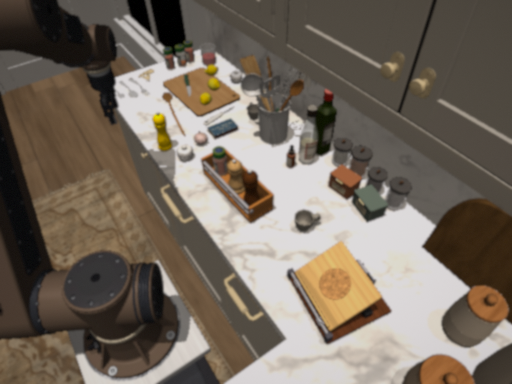

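```bash
sleep 0
```

```text
(no output)
```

View pics/top0.png

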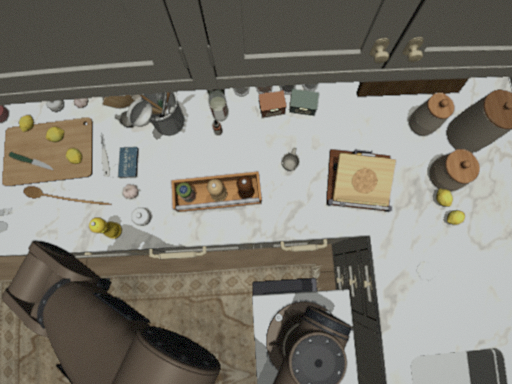

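```bash
cat > h.py <<'E'
import numpy as np, cv2
from plant import r
def K(d):
    f=d["img"].shape[0]/2/np.tan(np.radians(d["fovy"]/2))
    return np.array([[f,0,d["cx"]],[0,f,d["cy"]],[0,0,1]])
def ray(d,p):
    u=cv2.undistortPoints(np.array([[p]],float),K(d),np.array(d["dist"],float))[0,0]
    T=np.array(d["cam_to_world"]); v=T[:3,:3]@[u[0],u[1],1]
    return T[:3,3],v/np.linalg.norm(v)
def onz(d,p,z):
    o,v=ray(d,p); return o+v*(z-o[2])/v[2]
def tri(rs):
    A=sum(np.eye(3)-np.outer(v,v) for o,v in rs);b=sum((np.eye(3)-np.outer(v,v))@o for o,v in rs)
    x=np.linalg.solve(A,b); return x,[np.linalg.norm((np.eye(3)-np.outer(v,v))@(x-o)) for o,v in rs]
def proj(d,P):
    T=np.linalg.inv(np.array(d["cam_to_world"]));P=np.atleast_2d(P).astype(float)
    return cv2.projectPoints(P,cv2.Rodrigues(T[:3,:3])[0],T[:3,3],K(d),np.array(d["dist"],float))[0][:,0]
E
python3 - <<'E'
from h import *
import pickle
D={c:r.camera(c) for c in("scene","top")}
pickle.dump(D,open("D0.pkl","wb"))
np.set_printoptions(precision=4,suppress=True)
Z={"stand":0,"rack":0,"peppermill":.018,"saltmill":.018,"spicejar":.018,"cup":0,"hinge":.04}
for t in["stand","rack","peppermill","saltmill","spicejar","cup","hinge","pad","press","catch"]:
    rs=[]
    for c in D:
        ms=r.mark_of(c,t)
        if t=="peppermill": ms=[m for m in ms if m["position"][0]>200]
        if not ms: continue
        p=ms[0]["position"]; rs.append(ray(D[c],p)); 
        print(t,c,p,ms[0]["conf"],onz(D[c],p,Z.get(t,0.08)))
    print("  tri",tri(rs) if len(rs)>1 else None)
E
```

```text
stand scene [332.3, 293.6] 0.8 [ 0.5072 -0.2263  0.    ]
stand top [360.8, 181.4] 0.7 [ 0.5118 -0.2435  0.    ]
  tri (array([ 0.5017, -0.2342,  0.0234]), [np.float64(0.004912515568852977), np.float64(0.0049125155688529275)])
rack scene [235.1, 187.9] 0.79 [0.4984 0.2728 0.    ]
rack top [220.0, 193.2] 0.73 [ 0.4997  0.2523 -0.    ]
  tri (array([0.4902, 0.2505, 0.0269]), [np.float64(0.003613338829851383), np.float64(0.0036133388298514257)])
peppermill scene [253.4, 205.3] 0.8 [0.4985 0.1565 0.018 ]
  tri None
saltmill scene [238.5, 187.7] 0.59 [0.5007 0.2523 0.018 ]
  tri None
spicejar scene [219.0, 170.7] 0.58 [0.4877 0.3639 0.018 ]
spicejar top [187.3, 193.3] 0.65 [0.5021 0.3629 0.018 ]
  tri (array([0.4958, 0.3651, 0.0157]), [np.float64(0.006968242104489558), np.float64(0.006968242104489519)])
cup scene [304.6, 226.1] 0.65 [0.5931 0.0014 0.    ]
cup top [290.6, 163.6] 0.53 [ 0.5917 -0.0015  0.    ]
  tri (array([ 0.5904, -0.001 ,  0.0047]), [np.float64(0.00011592510190562104), np.float64(0.00011592510190560631)])
hinge scene [307.4, 298.5] 0.95 [ 0.4252 -0.2101  0.04  ]
hinge top [360.2, 206.4] 0.79 [ 0.417  -0.2182  0.04  ]
  tri (array([ 0.4168, -0.2145,  0.0557]), [np.float64(0.002364623721200998), np.float64(0.002364623721200975)])
pad scene [335.0, 282.1] 0.74 [ 0.4992 -0.2287  0.08  ]
pad top [363.3, 182.5] 0.64 [ 0.4893 -0.2266  0.08  ]
  tri (array([ 0.4933, -0.2281,  0.082 ]), [np.float64(0.0047721654790003135), np.float64(0.004772165479000426)])
press scene [342.9, 275.6] 0.81 [ 0.5295 -0.2266  0.08  ]
press top [364.1, 169.9] 0.84 [ 0.5319 -0.2349  0.08  ]
  tri (array([ 0.5268, -0.2304,  0.0904]), [np.float64(0.0024403973612036277), np.float64(0.002440397361203729)])
catch scene [362.8, 275.7] 0.79 [ 0.5728 -0.2575  0.08  ]
catch top [363.1, 156.9] 0.68 [ 0.577  -0.2374  0.08  ]
  tri (array([ 0.5882, -0.2484,  0.0492]), [np.float64(0.0019299903856509336), np.float64(0.0019299903856511555)])
```

View pics/s0c.png

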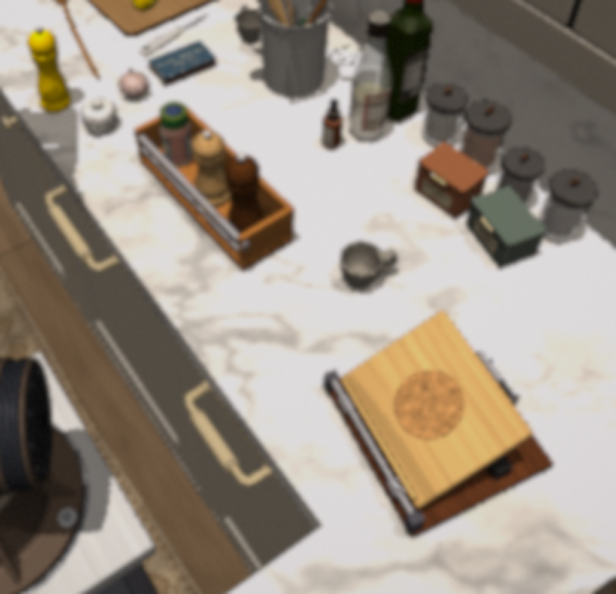

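View pics/t0c.png

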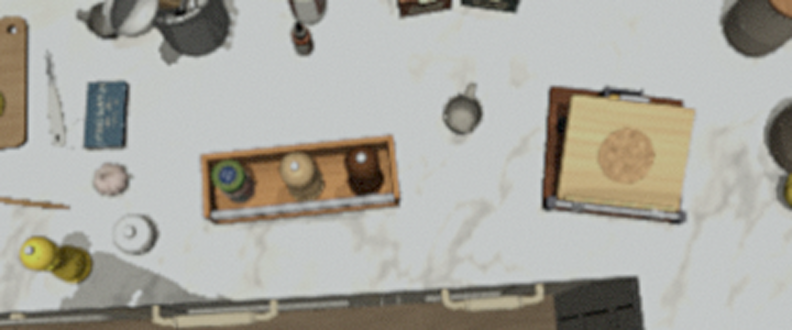

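```bash
cat > fit.py <<'E'
from h import *
import pickle
from scipy.optimize import least_squares
D=pickle.load(open("D0.pkl","rb"))
S=lambda u,v:(140+u/2.2,100+v/2.2)
Tp=lambda u,v:(80+u/2.2,110+v/2.2)
def stand(p,L):
    x,y,yaw,t=p; c,s=np.cos(yaw),np.sin(yaw); out=[]
    for a,b,h in L:
        lx=-.085+a*np.cos(t)-h*np.sin(t); z=.04+a*np.sin(t)+h*np.cos(t)
        out.append([x+c*lx-s*b,y+s*lx+c*b,z])
    return np.array(out)
L=[(.17,.093,.006),(.17,-.093,.006),(.085,0,.006)]
obs={"scene":[S(443,311),S(531,437),S(430,404)],"top":[Tp(572,94),Tp(694,108),Tp(627,156)]}
def f(p): return np.concatenate([(proj(D[c],stand(p,L))-np.array(obs[c])).ravel() for c in obs])
q=least_squares(f,[.5,-.23,0,.42]); np.set_printoptions(precision=4,suppress=True)
if __name__=="__main__":
    print("stand",q.x,np.degrees(q.x[2]),q.fun.round(1))
    def rk(p,L):
        x,y,a=p;c,s=np.cos(a),np.sin(a); return np.array([[x+c*l[0]-s*l[1],y+s*l[0]+c*l[1],l[2]] for l in L])
    RL=[(.049,.146,.08),(.049,-.146,.08),(-.043,-.146,.068)]
    o=[Tp(202,156),Tp(391,136),Tp(399,200)]
    SL=[(.049,-.146,.08)]; so=[S(293,211)]
    g=lambda p: np.concatenate([(proj(D["top"],rk(p,RL))-np.array(o)).ravel(),(proj(D["scene"],rk(p,SL))-np.array(so)).ravel()])
    qr=least_squares(g,[.5,.25,0]);print("rack",qr.x,np.degrees(qr.x[2]),qr.fun.round(1))
    rs=[ray(D["top"],Tp(361,156)),ray(D["scene"],S(243,160))]
    print("mill tri",tri(rs),onz(D["top"],Tp(361,156),.183),onz(D["scene"],S(243,160),.183))
    np.save("rack.npy",qr.x);np.save("stand.npy",q.x)
    for c in D:
        im=D[c]["img"].copy();im=cv2.resize(im,None,fx=3,fy=3,interpolation=cv2.INTER_CUBIC)
        P=[(rk(qr.x,RL+[(.049,.146,.0),(.049,-.146,0),(-.049,-.146,0),(-.049,.146,.0),(-.043,.146,.068),(.049,.146,.08)]),(0,255,0)),
           (stand(q.x,[(.17,.093,.006),(.17,-.093,.006),(0,-.093,.006),(0,.093,.006)]),(0,0,255)),
           (stand(list(q.x[:3])+[0],[(.187,.11,-.026),(.187,-.11,-.026),(-.018,-.11,-.026),(-.018,.11,-.026)]),(255,0,0))]
        for X,col in P: cv2.polylines(im,[(proj(D[c],X)*3+1).astype(int)],True,col,1)
        w=im[330:1100,560:1260] if c=="scene" else im[400:700,480:1240]
        cv2.imwrite(f"pics/fit_{c}.png",w[:600] if c=="top" else cv2.resize(w,None,fx=.77,fy=.77))
E
python3 fit.py
```

```text
stand [ 0.501  -0.2326 -0.1831  0.3524] -10.489330971436353 [ 0.8 -0.   1.3 -0.8 -1.6  1.1 -0.2 -0.3  0.3  0.2 -0.9  0.5]
rack [0.4902 0.2572 0.0373] 2.1371682424361547 [-1.  -0.1  1.4  0.5  0.5 -0.6 -0.6 -0.8]
mill tri (array([0.4953, 0.1613, 0.1703]), [np.float64(0.0004455707382000641), np.float64(0.00044557073820011893)]) [0.4925 0.1608 0.183 ] [0.4881 0.1507 0.183 ]
```

View pics/fit_scene.png

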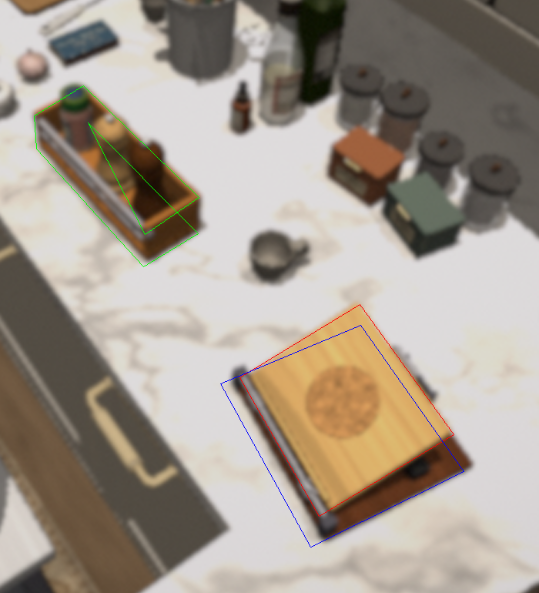

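View pics/fit_top.png

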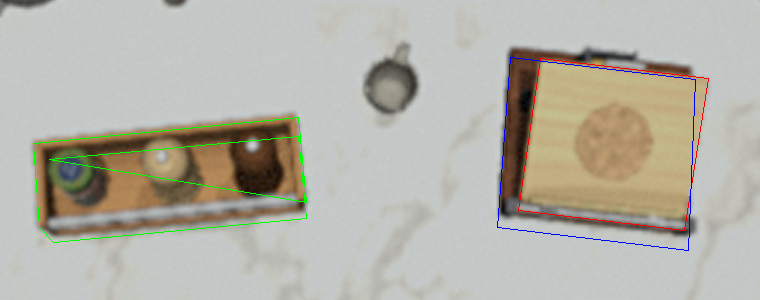

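```bash
python3 - <<'E'
import pickle,cv2
D=pickle.load(open("D0.pkl","rb"))
a=D["scene"]["img"][145:225,195:280];b=D["top"]["img"][140:220,320:400];e=D["top"]["img"][165:215,165:265]
cv2.imwrite("pics/za.png",cv2.resize(a,None,fx=7,fy=7,interpolation=cv2.INTER_CUBIC))
cv2.imwrite("pics/zb.png",cv2.resize(b,None,fx=7,fy=7,interpolation=cv2.INTER_CUBIC))
cv2.imwrite("pics/ze.png",cv2.resize(e,None,fx=7,fy=7,interpolation=cv2.INTER_CUBIC))
E
```

```text
(no output)
```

View pics/za.png

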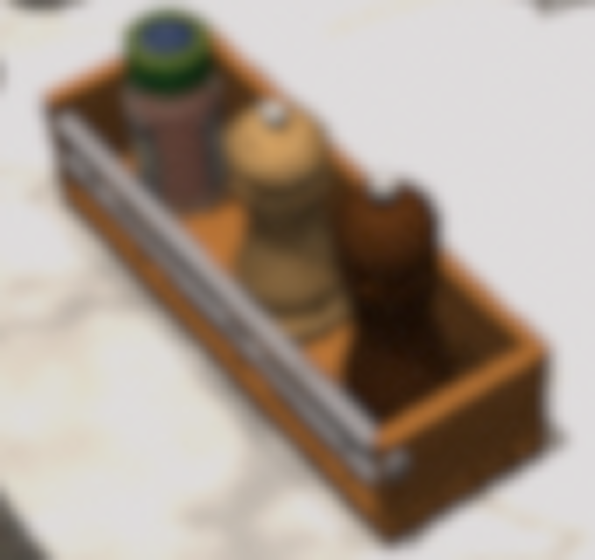

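View pics/zb.png

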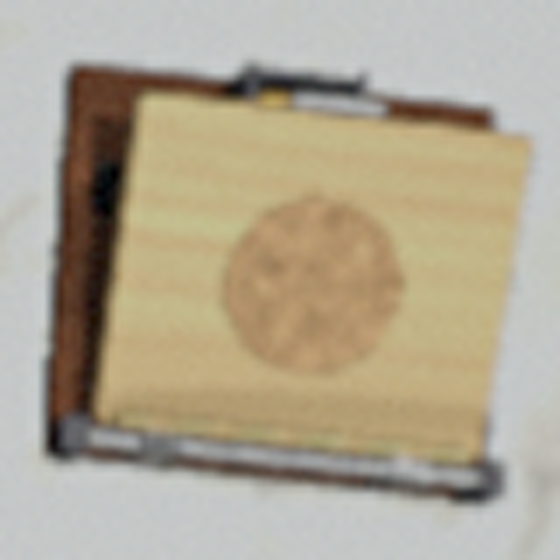

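View pics/ze.png

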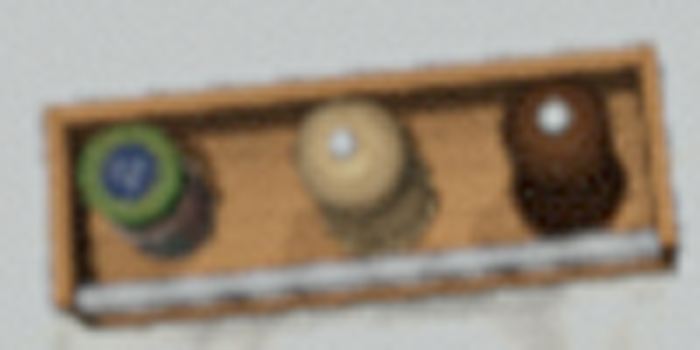

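```bash
cat > fit2.py <<'E'
from fit import *
A=lambda u,v:(195+(u-3)/7,145+(v-3)/7); B=lambda u,v:(320+(u-3)/7,140+(v-3)/7); E_=lambda u,v:(165+(u-3)/7,165+(v-3)/7)
LB=[(.195,.11,-.026),(.195,-.11,-.026)]
obs={"scene":[S(443,311),S(531,437),S(430,404)],"top":[B(140,95),B(532,137),B(314,286),B(72,67),B(493,113)]}
def f2(p):
    o=[(proj(D["scene"],stand(p,L))-np.array(obs["scene"])).ravel()]
    X=np.vstack([stand(p,L),stand(list(p[:3])+[0],LB)])
    return np.concatenate(o+[(proj(D["top"],X)-np.array(obs["top"])).ravel()])
q=least_squares(f2,q.x);print("stand",q.x,np.degrees(q.x[2]),q.fun.round(1))
q3=least_squares(lambda p:f2(list(p)+[.42]),q.x[:3]);print("t=.42",q3.x,np.degrees(q3.x[2]),q3.fun.round(1))
for n,a,b,z in[("mill",(384,180),(555,116),.183),("salt",(276,113),(342,142),.153)]:
    rs=[ray(D["scene"],A(*a)),ray(D["top"],E_(*b))]
    print(n,tri(rs),onz(D["scene"],A(*a),z),onz(D["top"],E_(*b),z))
p=stand(list(q.x[:3])+[0],[(.085,0,.006),(.115,0,.006)]);print("pad level, press level",p)
print("press tilted",stand(q.x,[(.115,0,.006)]))
E
python3 fit2.py
```

```text
stand [ 0.502  -0.232  -0.1756  0.342 ] -10.062990108693894 [ 0.8 -0.1  1.6 -1.3 -1.4  0.9 -0.3 -0.8 -0.3 -0.4 -0.6  0.7 -0.1  0.8
  1.   1.2]
t=.42 [ 0.5024 -0.233  -0.1761] -10.08853078143951 [ 0.2 -1.8  1.4 -2.4 -1.6  0.4  0.7 -0.6  1.3 -0.1  0.1  1.   0.1  0.7
  1.3  1.1]
mill (array([0.4918, 0.1616, 0.1823]), [np.float64(0.00017534100142510987), np.float64(0.0001753410014250064)]) [0.4913 0.1611 0.183 ] [0.4918 0.1616 0.183 ]
salt (array([0.4945, 0.2568, 0.1469]), [np.float64(0.00034360328738180596), np.float64(0.00034360328738185735)]) [0.491  0.2512 0.153 ] [0.4934 0.256  0.153 ]
pad level, press level [[ 0.502  -0.232   0.046 ]
 [ 0.5316 -0.2373  0.046 ]]
press tilted [[ 0.523  -0.2358  0.0842]]
```

Request:
play_rows(
  rows=[
    {"az":6.74,"gripper":0},
    {"az":6.74,"gripper":0},
    {"az":6.74,"gripper":0},
    {"az":6.74,"gripper":0},
    {"az":6.74,"gripper":0},
    {"az":6.74,"gripper":0},
    {"az":6.74,"gripper":0},
    {"az":6.74,"gripper":0},
    {"az":6.74,"gripper":0},
    {"az":6.74,"gripper":0},
  ],
  newtons=40,
)

```text
invalid input at $.rows[0]: expected keys ax, ay, az, tx, ty, tz, gripper
```

Request:
play_rows(
  rows=[
    {"tx":-30,"ty":18,"gripper":0},
    {"tx":-30,"ty":18,"gripper":0},
    {"tx":-30,"ty":18,"gripper":0},
    {"tx":-30,"ty":18,"gripper":0},
    {"tx":-30,"ty":18,"gripper":0},
    {"tx":-30,"ty":18,"gripper":0},
    {"tx":-30,"ty":18,"gripper":0},
    {"tx":-30,"ty":18,"gripper":0},
    {"tx":-30,"ty":18,"gripper":0},
    {"tx":-30,"ty":18,"gripper":0},
  ],
)

```text
invalid input at $.rows[0]: expected keys ax, ay, az, tx, ty, tz, gripper
```

Request:
play_rows(
  rows=[
    {"tx":-30,"ty":8,"gripper":0},
    {"tx":-30,"ty":8,"gripper":0},
    {"tx":-30,"ty":8,"gripper":0},
    {"tx":-30,"ty":8,"gripper":0},
    {"tx":-30,"ty":8,"gripper":0},
    {"tx":-30,"ty":8,"gripper":0},
    {"tx":-30,"ty":8,"gripper":0},
    {"tx":-30,"ty":8,"gripper":0},
    {"tx":-30,"ty":8,"gripper":0},
    {"tx":-30,"ty":8,"gripper":0},
  ],
)

```text
invalid input at $.rows[0]: expected keys ax, ay, az, tx, ty, tz, gripper
```

All keys are required; resending.

Request:
play_rows(
  rows=[
    {"ax":0,"ay":0,"az":6.74,"tx":0,"ty":0,"tz":0,"gripper":0},
    {"ax":0,"ay":0,"az":6.74,"tx":0,"ty":0,"tz":0,"gripper":0},
    {"ax":0,"ay":0,"az":6.74,"tx":0,"ty":0,"tz":0,"gripper":0},
    {"ax":0,"ay":0,"az":6.74,"tx":0,"ty":0,"tz":0,"gripper":0},
    {"ax":0,"ay":0,"az":6.74,"tx":0,"ty":0,"tz":0,"gripper":0},
    {"ax":0,"ay":0,"az":6.74,"tx":0,"ty":0,"tz":0,"gripper":0},
    {"ax":0,"ay":0,"az":6.74,"tx":0,"ty":0,"tz":0,"gripper":0},
    {"ax":0,"ay":0,"az":6.74,"tx":0,"ty":0,"tz":0,"gripper":0},
    {"ax":0,"ay":0,"az":6.74,"tx":0,"ty":0,"tz":0,"gripper":0},
    {"ax":0,"ay":0,"az":6.74,"tx":0,"ty":0,"tz":0,"gripper":0},
  ],
  newtons=40,
)

```text
time_s: 3.63
tool_pos: [0.2404, 0.5769, 0.4047]
ee_rot: [180.0, -0.0, 89.6]
force: [0.6, -0.8, 0.9]
finger_gap: -0.0001
```

Request:
play_rows(
  rows=[
    {"ax":0,"ay":0,"az":0,"tx":-30,"ty":18,"tz":0,"gripper":0},
    {"ax":0,"ay":0,"az":0,"tx":-30,"ty":18,"tz":0,"gripper":0},
    {"ax":0,"ay":0,"az":0,"tx":-30,"ty":18,"tz":0,"gripper":0},
    {"ax":0,"ay":0,"az":0,"tx":-30,"ty":18,"tz":0,"gripper":0},
    {"ax":0,"ay":0,"az":0,"tx":-30,"ty":18,"tz":0,"gripper":0},
    {"ax":0,"ay":0,"az":0,"tx":-30,"ty":18,"tz":0,"gripper":0},
    {"ax":0,"ay":0,"az":0,"tx":-30,"ty":18,"tz":0,"gripper":0},
    {"ax":0,"ay":0,"az":0,"tx":-30,"ty":18,"tz":0,"gripper":0},
    {"ax":0,"ay":0,"az":0,"tx":-30,"ty":18,"tz":0,"gripper":0},
    {"ax":0,"ay":0,"az":0,"tx":-30,"ty":18,"tz":0,"gripper":0},
  ],
)

```text
time_s: 4.47
tool_pos: [0.4208, 0.2753, 0.4049]
ee_rot: [180.0, -0.0, 90.0]
force: [0.5, 0.9, 0.3]
finger_gap: 0.0002
```

Request:
play_rows(
  rows=[
    {"ax":0,"ay":0,"az":0,"tx":-30,"ty":8,"tz":0,"gripper":0},
    {"ax":0,"ay":0,"az":0,"tx":-30,"ty":8,"tz":0,"gripper":0},
    {"ax":0,"ay":0,"az":0,"tx":-30,"ty":8,"tz":0,"gripper":0},
    {"ax":0,"ay":0,"az":0,"tx":-30,"ty":8,"tz":0,"gripper":0},
    {"ax":0,"ay":0,"az":0,"tx":-30,"ty":8,"tz":0,"gripper":0},
    {"ax":0,"ay":0,"az":0,"tx":-30,"ty":8,"tz":0,"gripper":0},
    {"ax":0,"ay":0,"az":0,"tx":-30,"ty":8,"tz":0,"gripper":0},
    {"ax":0,"ay":0,"az":0,"tx":-30,"ty":8,"tz":0,"gripper":0},
    {"ax":0,"ay":0,"az":0,"tx":-30,"ty":8,"tz":0,"gripper":0},
    {"ax":0,"ay":0,"az":0,"tx":-30,"ty":8,"tz":0,"gripper":0},
  ],
)

```text
time_s: 5.3
tool_pos: [0.5003, -0.0247, 0.4049]
ee_rot: [180.0, -0.0, 90.0]
force: [0.4, 0.4, -0.4]
finger_gap: 0.0001
```

Request:
play_rows(
  rows=[
    {"ax":0,"ay":0,"az":0,"tx":-24,"ty":3,"tz":11,"gripper":0},
    {"ax":0,"ay":0,"az":0,"tx":-24,"ty":3,"tz":11,"gripper":0},
    {"ax":0,"ay":0,"az":0,"tx":-24,"ty":3,"tz":11,"gripper":0},
    {"ax":0,"ay":0,"az":0,"tx":-24,"ty":3,"tz":11,"gripper":0},
    {"ax":0,"ay":0,"az":0,"tx":-24,"ty":3,"tz":11,"gripper":0},
    {"ax":0,"ay":0,"az":0,"tx":-24,"ty":3,"tz":11,"gripper":0},
    {"ax":0,"ay":0,"az":0,"tx":-24,"ty":3,"tz":11,"gripper":0},
    {"ax":0,"ay":0,"az":0,"tx":-24,"ty":3,"tz":11,"gripper":0},
    {"ax":0,"ay":0,"az":0,"tx":-22,"ty":3,"tz":11,"gripper":0},
    {"ax":0,"ay":0,"az":0,"tx":0,"ty":0,"tz":0,"gripper":0},
  ],
)

```text
time_s: 6.13
tool_pos: [0.5272, -0.2403, 0.3037]
ee_rot: [-179.9, -0.0, 89.8]
force: [-0.5, 0.2, -0.4]
finger_gap: 0.0002
```

Request:
play_rows(
  rows=[
    {"ax":0,"ay":0,"az":0,"tx":0,"ty":0,"tz":8,"gripper":0},
    {"ax":0,"ay":0,"az":0,"tx":0,"ty":0,"tz":8,"gripper":0},
    {"ax":0,"ay":0,"az":0,"tx":0,"ty":0,"tz":8,"gripper":0},
    {"ax":0,"ay":0,"az":0,"tx":0,"ty":0,"tz":6,"gripper":0},
    {"ax":0,"ay":0,"az":0,"tx":0,"ty":0,"tz":6,"gripper":0},
    {"ax":0,"ay":0,"az":0,"tx":0,"ty":0,"tz":6,"gripper":0},
    {"ax":0,"ay":0,"az":0,"tx":0,"ty":0,"tz":6,"gripper":0},
    {"ax":0,"ay":0,"az":0,"tx":0,"ty":0,"tz":6,"gripper":0},
    {"ax":0,"ay":0,"az":0,"tx":0,"ty":0,"tz":5,"gripper":0},
    {"ax":0,"ay":0,"az":0,"tx":0,"ty":0,"tz":5,"gripper":0},
  ],
)

```text
time_s: 6.97
tool_pos: [0.5273, -0.2372, 0.2414]
ee_rot: [180.0, 0.0, 90.0]
force: [0.9, 0.0, 3.7]
finger_gap: -0.0002
```

Request:
play_rows(
  rows=[
    {"ax":0,"ay":0,"az":0,"tx":0,"ty":0,"tz":2,"gripper":0},
    {"ax":0,"ay":0,"az":0,"tx":0,"ty":0,"tz":2,"gripper":0},
    {"ax":0,"ay":0,"az":0,"tx":0,"ty":0,"tz":2,"gripper":0},
    {"ax":0,"ay":0,"az":0,"tx":0,"ty":0,"tz":1,"gripper":0},
    {"ax":0,"ay":0,"az":0,"tx":0,"ty":0,"tz":1,"gripper":0},
    {"ax":0,"ay":0,"az":0,"tx":0,"ty":0,"tz":1,"gripper":0},
    {"ax":0,"ay":0,"az":0,"tx":0,"ty":0,"tz":1,"gripper":0},
    {"ax":0,"ay":0,"az":0,"tx":0,"ty":0,"tz":1,"gripper":0},
    {"ax":0,"ay":0,"az":0,"tx":0,"ty":0,"tz":1,"gripper":0},
    {"ax":0,"ay":0,"az":0,"tx":0,"ty":0,"tz":1,"gripper":0},
  ],
)

```text
time_s: 7.8
tool_pos: [0.5272, -0.2372, 0.2287]
ee_rot: [180.0, 0.0, 90.0]
force: [2.6, 0.0, 4.9]
finger_gap: 0.0002
```

Request:
play_rows(
  rows=[
    {"ax":0,"ay":0,"az":0,"tx":0,"ty":0,"tz":1,"gripper":0},
    {"ax":0,"ay":0,"az":0,"tx":0,"ty":0,"tz":1,"gripper":0},
    {"ax":0,"ay":0,"az":0,"tx":0,"ty":0,"tz":1,"gripper":0},
    {"ax":0,"ay":0,"az":0,"tx":0,"ty":0,"tz":1,"gripper":0},
    {"ax":0,"ay":0,"az":0,"tx":0,"ty":0,"tz":1,"gripper":0},
    {"ax":0,"ay":0,"az":0,"tx":0,"ty":0,"tz":0.5,"gripper":0},
    {"ax":0,"ay":0,"az":0,"tx":0,"ty":0,"tz":0.5,"gripper":0},
    {"ax":0,"ay":0,"az":0,"tx":0,"ty":0,"tz":0.5,"gripper":0},
    {"ax":0,"ay":0,"az":0,"tx":0,"ty":0,"tz":0,"gripper":0},
    {"ax":0,"ay":0,"az":0,"tx":0,"ty":0,"tz":0,"gripper":0},
  ],
)

```text
time_s: 8.63
tool_pos: [0.5268, -0.2371, 0.2218]
ee_rot: [-179.9, -0.0, 90.0]
force: [0.3, -0.8, 1.2]
finger_gap: 0.0001
```

Request:
play_rows(
  rows=[
    {"ax":0,"ay":0,"az":0,"tx":0,"ty":0,"tz":0.5,"gripper":0},
    {"ax":0,"ay":0,"az":0,"tx":0,"ty":0,"tz":0.5,"gripper":0},
    {"ax":0,"ay":0,"az":0,"tx":0,"ty":0,"tz":0.5,"gripper":0},
    {"ax":0,"ay":0,"az":0,"tx":0,"ty":0,"tz":0.5,"gripper":0},
    {"ax":0,"ay":0,"az":0,"tx":0,"ty":0,"tz":0.5,"gripper":0},
    {"ax":0,"ay":0,"az":0,"tx":0,"ty":0,"tz":0.5,"gripper":0},
    {"ax":0,"ay":0,"az":0,"tx":0,"ty":0,"tz":0,"gripper":0},
    {"ax":0,"ay":0,"az":0,"tx":0,"ty":0,"tz":0,"gripper":0},
    {"ax":0,"ay":0,"az":0,"tx":0,"ty":0,"tz":0,"gripper":0},
    {"ax":0,"ay":0,"az":0,"tx":0,"ty":0,"tz":0,"gripper":0},
  ],
)

```text
time_s: 9.47
tool_pos: [0.527, -0.2371, 0.2192]
ee_rot: [-180.0, -0.0, 90.0]
force: [-1.9, 0.8, 2.4]
finger_gap: -0.0004
```

Request:
play_rows(
  rows=[
    {"ax":0,"ay":0,"az":0,"tx":0,"ty":0,"tz":0.5,"gripper":0},
    {"ax":0,"ay":0,"az":0,"tx":0,"ty":0,"tz":0.5,"gripper":0},
    {"ax":0,"ay":0,"az":0,"tx":0,"ty":0,"tz":0.5,"gripper":0},
    {"ax":0,"ay":0,"az":0,"tx":0,"ty":0,"tz":0.5,"gripper":0},
    {"ax":0,"ay":0,"az":0,"tx":0,"ty":0,"tz":0,"gripper":0},
    {"ax":0,"ay":0,"az":0,"tx":0,"ty":0,"tz":0,"gripper":0},
    {"ax":0,"ay":0,"az":0,"tx":0,"ty":0,"tz":0,"gripper":0},
    {"ax":0,"ay":0,"az":0,"tx":0,"ty":0,"tz":0,"gripper":0},
    {"ax":0,"ay":0,"az":0,"tx":0,"ty":0,"tz":0,"gripper":0},
    {"ax":0,"ay":0,"az":0,"tx":0,"ty":0,"tz":0,"gripper":0},
  ],
)

```text
time_s: 10.3
tool_pos: [0.527, -0.237, 0.2187]
ee_rot: [180.0, 0.0, 90.0]
force: [-6.4, 3.7, 20.9]
finger_gap: 0.0
```

Hard stop reached with about 21 N. Retreat up, and look.

Request:
play_rows(
  rows=[
    {"ax":0,"ay":0,"az":0,"tx":0,"ty":0,"tz":-3,"gripper":0},
    {"ax":0,"ay":0,"az":0,"tx":0,"ty":0,"tz":-10,"gripper":0},
    {"ax":0,"ay":0,"az":0,"tx":0,"ty":0,"tz":-22,"gripper":0},
    {"ax":0,"ay":0,"az":0,"tx":0,"ty":0,"tz":-22,"gripper":0},
    {"ax":0,"ay":0,"az":0,"tx":0,"ty":0,"tz":-22,"gripper":0},
    {"ax":0,"ay":0,"az":0,"tx":0,"ty":0,"tz":-22,"gripper":100},
    {"ax":0,"ay":0,"az":0,"tx":0,"ty":0,"tz":-22,"gripper":100},
    {"ax":0,"ay":0,"az":0,"tx":0,"ty":0,"tz":-22,"gripper":100},
    {"ax":0,"ay":0,"az":0,"tx":20,"ty":-1,"tz":-22,"gripper":100},
    {"ax":0,"ay":0,"az":0,"tx":30,"ty":-2,"tz":-15,"gripper":100},
  ],
)

```text
time_s: 11.13
tool_pos: [0.5241, -0.1881, 0.4014]
ee_rot: [179.9, 0.1, 89.8]
force: [0.0, 0.4, -0.2]
finger_gap: 0.0604
```

Request:
play_rows(
  rows=[
    {"ax":0,"ay":0,"az":0,"tx":35,"ty":-3,"tz":0,"gripper":100},
    {"ax":0,"ay":0,"az":0,"tx":35,"ty":-3,"tz":0,"gripper":100},
    {"ax":0,"ay":0,"az":0,"tx":35,"ty":-3,"tz":0,"gripper":100},
    {"ax":0,"ay":0,"az":0,"tx":35,"ty":-3,"tz":0,"gripper":100},
    {"ax":0,"ay":0,"az":0,"tx":35,"ty":-4,"tz":0,"gripper":100},
    {"ax":0,"ay":0,"az":0,"tx":35,"ty":-4,"tz":0,"gripper":100},
    {"ax":0,"ay":0,"az":0,"tx":35,"ty":-4,"tz":0,"gripper":100},
    {"ax":0,"ay":0,"az":0,"tx":35,"ty":-4,"tz":0,"gripper":100},
    {"ax":0,"ay":0,"az":0,"tx":35,"ty":-4,"tz":0,"gripper":100},
    {"ax":0,"ay":0,"az":0,"tx":0,"ty":0,"tz":0,"gripper":100},
  ],
)

```text
time_s: 11.97
tool_pos: [0.4912, 0.1322, 0.3997]
ee_rot: [180.0, -0.1, 90.2]
force: [-0.0, -1.3, 0.6]
finger_gap: 0.0858
```

```bash
python3 - <<'E'
from h import *
import pickle
D={c:r.camera(c) for c in("scene","top")}; pickle.dump(D,open("D1.pkl","wb"))
print(r.observe()["tool_pos"])
im=cv2.resize(D["scene"]["img"][120:380,160:440],None,fx=2.2,fy=2.2,interpolation=cv2.INTER_CUBIC)
cv2.imwrite("pics/s1.png",im)
b=D["top"]["img"][140:220,320:400]
cv2.imwrite("pics/t1.png",cv2.resize(b,None,fx=7,fy=7,interpolation=cv2.INTER_CUBIC))
E
```

```text
[0.49192    0.12885184 0.39954296]
```

View pics/s1.png

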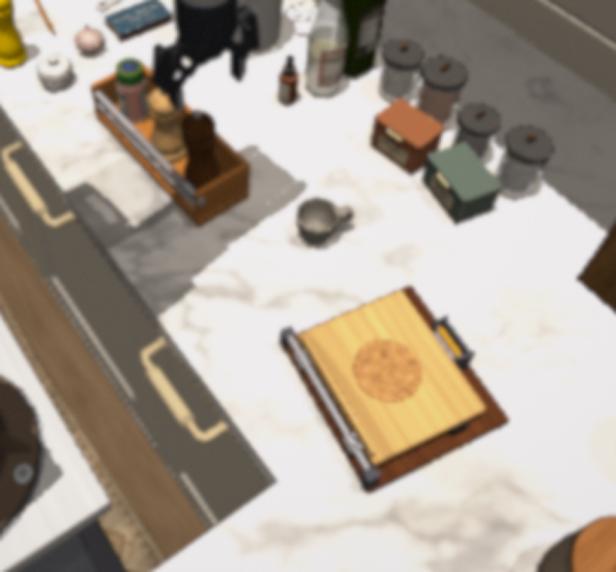

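View pics/t1.png

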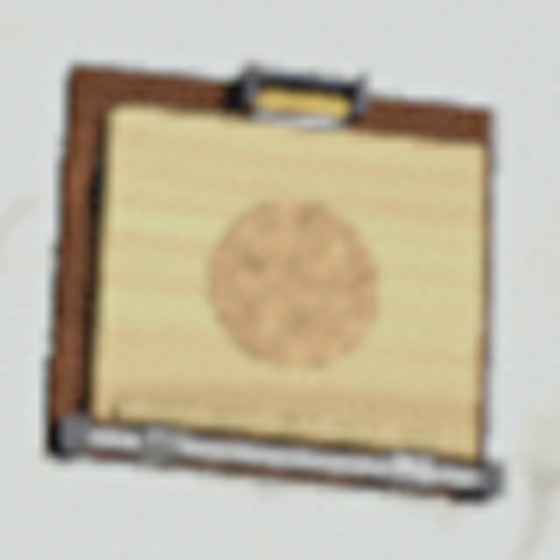

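```bash
cat > fit3.py <<'E'
from fit import *
D=pickle.load(open("D1.pkl","rb"))
B=lambda u,v:(320+(u-3)/7,140+(v-3)/7); S1=lambda u,v:(160+(u-.6)/2.2,120+(v-.6)/2.2)
cors=[(.17,.093,.006),(.17,-.093,.006),(.085,0,.006)]
o={"top":[B(107,107),B(489,144),B(294,284)],"scene":[S1(411,288),S1(487,409),S1(388,371)]}
f3=lambda p:np.concatenate([(proj(D[c],stand(p,cors))-np.array(o[c])).ravel() for c in o])
q=least_squares(f3,[.502,-.232,-.176,0.0]);print(q.x,q.fun.round(1))
for t in(0,.05,.1):
    q0=least_squares(lambda p:f3(list(p)+[t]),[.502,-.232,-.176]);print(t,q0.x,(q0.fun**2).sum(),q0.fun.round(1))
E
python3 fit3.py
```

```text
[ 0.5066 -0.2319 -0.2011 -0.0297] [ 1.3 -1.9 -0.3  0.1 -0.4 -0.2 -2.2  0.5  0.7  0.5 -0.2 -0.4]
0 [ 0.5051 -0.232  -0.2023] 12.836573459249326 [ 1.7 -2.   0.4  0.2 -0.1  0.1 -2.2 -0.1  0.8  0.1 -0.5 -0.5]
0.05 [ 0.5028 -0.2322 -0.2043] 21.5997903937874 [ 2.4 -2.   1.4  0.3  0.4  0.6 -2.3 -1.2  0.8 -0.6 -1.  -0.7]
0.1 [ 0.5009 -0.2325 -0.2064] 38.28981977326429 [ 3.1 -2.1  2.5  0.4  0.9  1.  -2.4 -2.3  0.9 -1.3 -1.4 -0.9]
```

Request:
play_rows(
  rows=[
    {"ax":0,"ay":0,"az":0,"tx":12,"ty":0,"tz":0,"gripper":100},
    {"ax":0,"ay":0,"az":0,"tx":12,"ty":0,"tz":0,"gripper":100},
    {"ax":0,"ay":0,"az":0,"tx":9.4,"ty":0,"tz":8,"gripper":100},
    {"ax":0,"ay":0,"az":0,"tx":0,"ty":0,"tz":13,"gripper":100},
    {"ax":0,"ay":0,"az":0,"tx":0,"ty":0,"tz":13,"gripper":100},
    {"ax":0,"ay":0,"az":0,"tx":0,"ty":0,"tz":13,"gripper":100},
    {"ax":0,"ay":0,"az":0,"tx":0,"ty":0,"tz":13,"gripper":100},
    {"ax":0,"ay":0,"az":0,"tx":0,"ty":0,"tz":13,"gripper":100},
    {"ax":0,"ay":0,"az":0,"tx":0,"ty":0,"tz":12,"gripper":100},
    {"ax":0,"ay":0,"az":0,"tx":0,"ty":0,"tz":6,"gripper":100},
  ],
)

```text
time_s: 12.9
tool_pos: [0.4922, 0.1613, 0.3064]
ee_rot: [-179.9, 0.0, 89.9]
force: [-0.9, -0.1, -0.1]
finger_gap: 0.0852
```

```bash
python3 - <<'E'
from h import *
D={c:r.camera(c) for c in("scene","top")}
print(r.observe()["tool_pos"])
a=cv2.resize(D["scene"]["img"][100:230,160:290],None,fx=4,fy=4,interpolation=cv2.INTER_CUBIC)
cv2.imwrite("pics/s2.png",a)
E
```

```text
[0.49223766 0.16127764 0.30704078]
```

View pics/s2.png

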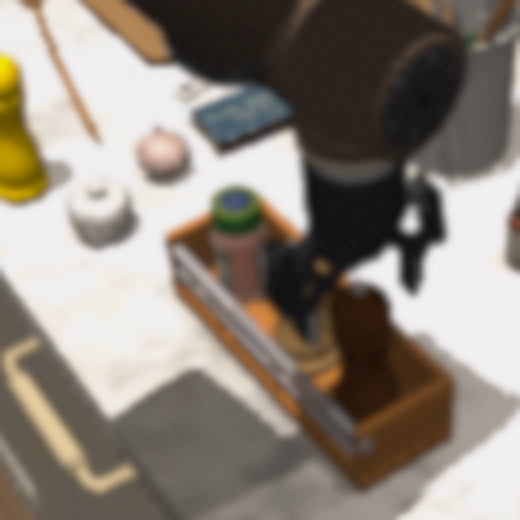

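```bash
python3 - <<'E'
from h import *
import pickle
D={c:r.camera(c) for c in("scene","top")}
pickle.dump(D,open("D2.pkl","wb"))
o=r.observe();print(o["joint_pos"],o["tool_pos"])
P=np.array([[.492,.161,.307],[.535,.161,.134],[.449,.161,.134],[.4915,.1614,.183],[.4915,.1614,.018]])
for c,(x0,y0,x1,y1,k) in {"scene":(160,80,290,230,4),"top":(170,110,310,240,4)}.items():
    a=cv2.resize(D[c]["img"][y0:y1,x0:x1],None,fx=k,fy=k,interpolation=cv2.INTER_CUBIC)
    for i,p in enumerate(proj(D[c],P)):
        q=(int((p[0]-x0)*k),int((p[1]-y0)*k)); cv2.circle(a,q,4,[(0,0,255),(0,255,0),(0,255,0),(255,0,255),(255,255,0)][i],-1)
    cv2.imwrite(f"pics/p2_{c}.png",a)
E
```

```text
[1.08306694e+01 2.68685311e+01 1.10137825e+02 6.44922680e-03
 4.29865512e+01 1.08568285e+01] [0.4924153  0.16130801 0.30834443]
```

View pics/p2_scene.png

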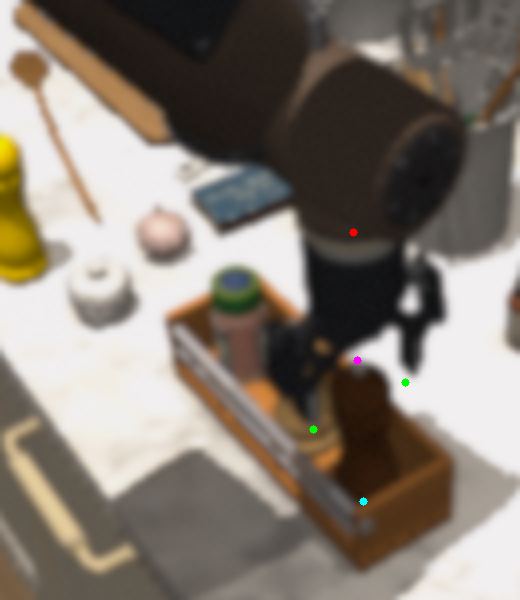

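View pics/p2_top.png

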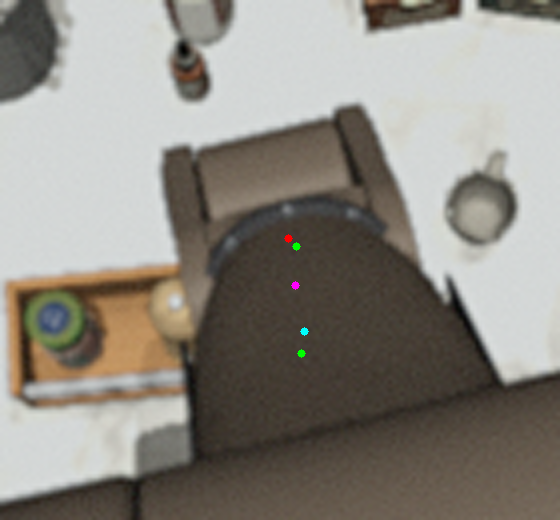

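Request:
play_rows(
  rows=[
    {"ax":0,"ay":0,"az":0,"tx":0,"ty":0,"tz":2,"gripper":60},
    {"ax":0,"ay":0,"az":0,"tx":0,"ty":0,"tz":0,"gripper":45},
    {"ax":0,"ay":0,"az":0,"tx":0,"ty":0,"tz":0,"gripper":35},
    {"ax":0,"ay":0,"az":0,"tx":0,"ty":0,"tz":0,"gripper":20},
    {"ax":0,"ay":0,"az":0,"tx":0,"ty":0,"tz":0,"gripper":20},
    {"ax":0,"ay":0,"az":0,"tx":0,"ty":0,"tz":0,"gripper":20},
    {"ax":0,"ay":0,"az":0,"tx":0,"ty":0,"tz":0,"gripper":20},
    {"ax":0,"ay":0,"az":0,"tx":0,"ty":0,"tz":0,"gripper":20},
    {"ax":0,"ay":0,"az":0,"tx":0,"ty":0,"tz":0,"gripper":20},
    {"ax":0,"ay":0,"az":0,"tx":0,"ty":0,"tz":0,"gripper":20},
  ],
  newtons=60,
)

```text
time_s: 13.93
tool_pos: [0.4923, 0.1613, 0.307]
ee_rot: [179.9, -0.0, 90.0]
force: [-1.3, -0.3, 5.5]
finger_gap: 0.0457
```

Request:
play_rows(
  rows=[
    {"ax":0,"ay":0,"az":0,"tx":0,"ty":0,"tz":0,"gripper":70},
    {"ax":0,"ay":0,"az":0,"tx":0,"ty":0,"tz":0,"gripper":75},
    {"ax":0,"ay":0,"az":0,"tx":0,"ty":0,"tz":2.5,"gripper":75},
    {"ax":0,"ay":0,"az":0,"tx":0,"ty":0,"tz":2.5,"gripper":75},
    {"ax":0,"ay":0,"az":0,"tx":0,"ty":0,"tz":0,"gripper":55},
    {"ax":0,"ay":0,"az":0,"tx":0,"ty":0,"tz":0,"gripper":40},
    {"ax":0,"ay":0,"az":0,"tx":0,"ty":0,"tz":0,"gripper":20},
    {"ax":0,"ay":0,"az":0,"tx":0,"ty":0,"tz":0,"gripper":20},
    {"ax":0,"ay":0,"az":0,"tx":0,"ty":0,"tz":0,"gripper":20},
    {"ax":0,"ay":0,"az":0,"tx":0,"ty":0,"tz":0,"gripper":20},
  ],
  newtons=60,
)

```text
time_s: 14.77
tool_pos: [0.4922, 0.1613, 0.3012]
ee_rot: [-180.0, -0.0, 90.0]
force: [-0.8, -0.2, -0.2]
finger_gap: 0.0459
```

Request:
play_rows(
  rows=[
    {"ax":0,"ay":0,"az":0,"tx":0,"ty":0,"tz":-3,"gripper":20},
    {"ax":0,"ay":0,"az":0,"tx":0,"ty":0,"tz":-7,"gripper":20},
    {"ax":0,"ay":0,"az":0,"tx":0,"ty":0,"tz":-11,"gripper":20},
    {"ax":0,"ay":0,"az":0,"tx":0,"ty":0,"tz":-12,"gripper":20},
    {"ax":0,"ay":0,"az":0,"tx":0,"ty":0,"tz":-12,"gripper":20},
    {"ax":0,"ay":0,"az":0,"tx":0,"ty":0,"tz":-12,"gripper":20},
    {"ax":0,"ay":0,"az":0,"tx":0,"ty":0,"tz":-12,"gripper":20},
    {"ax":0,"ay":0,"az":0,"tx":0,"ty":0,"tz":-12,"gripper":20},
    {"ax":0,"ay":0,"az":0,"tx":0,"ty":0,"tz":-7,"gripper":20},
    {"ax":0,"ay":0,"az":0,"tx":0,"ty":0,"tz":-3,"gripper":20},
  ],
)

```text
time_s: 15.6
tool_pos: [0.4921, 0.1613, 0.3935]
ee_rot: [179.9, -0.0, 90.0]
force: [-0.1, -0.5, -1.9]
finger_gap: 0.0463
```

```bash
python3 - <<'E'
from h import *
D={c:r.camera(c) for c in("scene",)}
print(r.observe()["tool_pos"],r.observe()["finger_gap"],r.observe()["force"])
a=cv2.resize(D["scene"]["img"][90:230,160:290],None,fx=4,fy=4,interpolation=cv2.INTER_CUBIC)
cv2.imwrite("pics/s3.png",a)
E
```

```text
[0.4921497  0.16125303 0.393316  ] 0.04576629825299058 [ 1.3008209   0.30787909 -1.41355054]
```

View pics/s3.png

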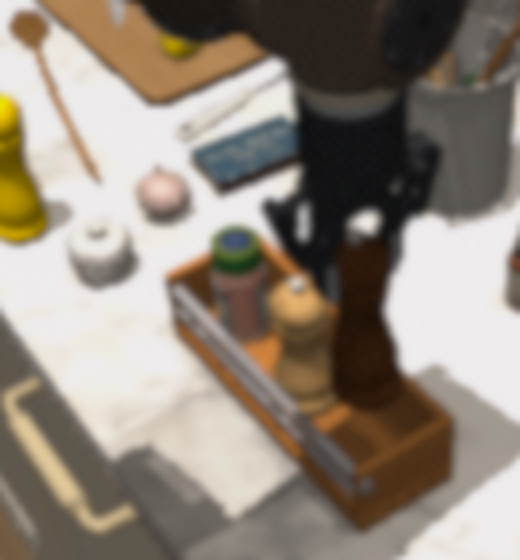

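Request:
play_rows(
  rows=[
    {"ax":0,"ay":0,"az":0,"tx":0,"ty":-4,"tz":0,"gripper":20},
    {"ax":0,"ay":0,"az":0,"tx":0,"ty":-8,"tz":0,"gripper":20},
    {"ax":0,"ay":0,"az":0,"tx":0,"ty":-10,"tz":0,"gripper":20},
    {"ax":0,"ay":0,"az":0,"tx":0,"ty":-10,"tz":0,"gripper":20},
    {"ax":0,"ay":0,"az":0,"tx":0,"ty":-10,"tz":0,"gripper":20},
    {"ax":0,"ay":0,"az":0,"tx":0,"ty":-10,"tz":0,"gripper":20},
    {"ax":0,"ay":0,"az":0,"tx":0,"ty":-10,"tz":0,"gripper":20},
    {"ax":0,"ay":0,"az":0,"tx":0,"ty":-6,"tz":0,"gripper":20},
    {"ax":0,"ay":0,"az":0,"tx":0,"ty":-4,"tz":0,"gripper":20},
    {"ax":0,"ay":0,"az":0,"tx":0,"ty":0,"tz":0,"gripper":20},
  ],
)

```text
time_s: 16.48
tool_pos: [0.4195, 0.1613, 0.3924]
ee_rot: [180.0, -0.0, 90.0]
force: [0.0, 0.2, -2.0]
finger_gap: 0.0461
```

Request:
play_rows(
  rows=[
    {"ax":0,"ay":0,"az":0,"tx":-6,"ty":2,"tz":0,"gripper":20},
    {"ax":0,"ay":0,"az":0,"tx":-12,"ty":3,"tz":0,"gripper":20},
    {"ax":0,"ay":0,"az":0,"tx":-18,"ty":4,"tz":0,"gripper":20},
    {"ax":0,"ay":0,"az":0,"tx":-20,"ty":5,"tz":0,"gripper":20},
    {"ax":0,"ay":0,"az":0,"tx":-20,"ty":5,"tz":0,"gripper":20},
    {"ax":0,"ay":0,"az":0,"tx":-20,"ty":5,"tz":0,"gripper":20},
    {"ax":0,"ay":0,"az":0,"tx":-20,"ty":5,"tz":0,"gripper":20},
    {"ax":0,"ay":0,"az":0,"tx":-20,"ty":5,"tz":0,"gripper":20},
    {"ax":0,"ay":0,"az":0,"tx":-20,"ty":5,"tz":0,"gripper":20},
    {"ax":0,"ay":0,"az":0,"tx":-20,"ty":5,"tz":0,"gripper":20},
  ],
)

```text
time_s: 17.32
tool_pos: [0.4647, -0.0164, 0.3921]
ee_rot: [180.0, 0.0, 90.0]
force: [-0.4, 0.9, -1.3]
finger_gap: 0.046
```

Request:
play_rows(
  rows=[
    {"ax":0,"ay":0,"az":0,"tx":-22,"ty":4,"tz":0,"gripper":20},
    {"ax":0,"ay":0,"az":0,"tx":-22,"ty":4,"tz":0,"gripper":20},
    {"ax":0,"ay":0,"az":0,"tx":-22,"ty":4,"tz":0,"gripper":20},
    {"ax":0,"ay":0,"az":0,"tx":-22,"ty":4,"tz":0,"gripper":20},
    {"ax":0,"ay":0,"az":0,"tx":-22,"ty":4,"tz":0,"gripper":20},
    {"ax":0,"ay":0,"az":0,"tx":-22,"ty":4,"tz":0,"gripper":20},
    {"ax":0,"ay":0,"az":0,"tx":-22,"ty":4,"tz":0,"gripper":20},
    {"ax":0,"ay":0,"az":0,"tx":-22,"ty":4,"tz":0,"gripper":20},
    {"ax":0,"ay":0,"az":0,"tx":-22,"ty":4,"tz":0,"gripper":20},
    {"ax":0,"ay":0,"az":0,"tx":-19,"ty":4,"tz":0,"gripper":20},
  ],
)

```text
time_s: 18.15
tool_pos: [0.5043, -0.234, 0.3919]
ee_rot: [180.0, 0.0, 89.9]
force: [0.3, -0.0, -2.5]
finger_gap: 0.0459
```

Request:
play_rows(
  rows=[
    {"ax":0,"ay":0,"az":0,"tx":0,"ty":0,"tz":0,"gripper":20},
    {"ax":0,"ay":0,"az":0,"tx":0,"ty":0,"tz":7,"gripper":20},
    {"ax":0,"ay":0,"az":0,"tx":0,"ty":0,"tz":8,"gripper":20},
    {"ax":0,"ay":0,"az":0,"tx":0,"ty":0,"tz":8,"gripper":20},
    {"ax":0,"ay":0,"az":0,"tx":0,"ty":0,"tz":8,"gripper":20},
    {"ax":0,"ay":0,"az":0,"tx":0,"ty":0,"tz":8,"gripper":20},
    {"ax":0,"ay":0,"az":0,"tx":0,"ty":0,"tz":7,"gripper":20},
    {"ax":0,"ay":0,"az":0,"tx":0,"ty":0,"tz":5,"gripper":20},
    {"ax":0,"ay":0,"az":0,"tx":0,"ty":0,"tz":3,"gripper":20},
    {"ax":0,"ay":0,"az":0,"tx":0,"ty":0,"tz":2,"gripper":20},
  ],
)

```text
time_s: 18.98
tool_pos: [0.5041, -0.2317, 0.3357]
ee_rot: [-180.0, -0.0, 90.0]
force: [1.1, 0.0, -2.0]
finger_gap: 0.0458
```

```bash
python3 - <<'E'
from h import *
D={c:r.camera(c) for c in("scene","top")}
print(r.observe()["tool_pos"],r.observe()["finger_gap"],r.observe()["force"])
th=np.linspace(0,2*np.pi,40)
P=np.array([[.504+.042*np.cos(t),-.232+.042*np.sin(t),.046] for t in th])
F=np.array([[.504+.029*np.cos(t),-.2316+.029*np.sin(t),.052] for t in th])
im=cv2.resize(D["scene"]["img"],None,fx=5,fy=5,interpolation=cv2.INTER_CUBIC)
for X,c in((P,(0,255,0)),(F,(255,0,255))): cv2.polylines(im,[((proj(D["scene"],X)+.5)*5).astype(int)],True,c,1)
cv2.imwrite("pics/s4.png",im[1150:1740,1400:2020])
E
```

```text
[ 0.50410623 -0.23175127  0.33598334] 0.045776006426508246 [ 0.15524484  0.31573728 -0.93179598]
```

View pics/s4.png

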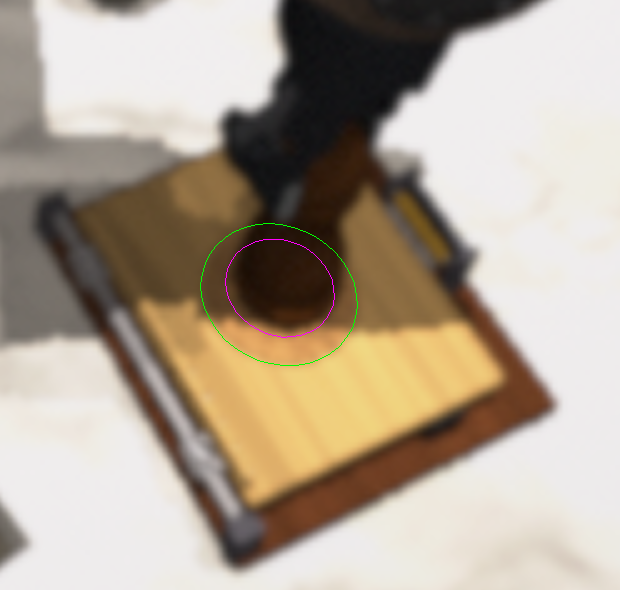

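Request:
play_rows(
  rows=[
    {"ax":0,"ay":0,"az":0,"tx":0,"ty":0,"tz":1,"gripper":20},
    {"ax":0,"ay":0,"az":0,"tx":0,"ty":0,"tz":1,"gripper":20},
    {"ax":0,"ay":0,"az":0,"tx":0,"ty":0,"tz":1,"gripper":20},
    {"ax":0,"ay":0,"az":0,"tx":0,"ty":0,"tz":0.7,"gripper":20},
    {"ax":0,"ay":0,"az":0,"tx":0,"ty":0,"tz":0.5,"gripper":20},
    {"ax":0,"ay":0,"az":0,"tx":0,"ty":0,"tz":0.5,"gripper":20},
    {"ax":0,"ay":0,"az":0,"tx":0,"ty":0,"tz":0.3,"gripper":20},
    {"ax":0,"ay":0,"az":0,"tx":0,"ty":0,"tz":0,"gripper":20},
    {"ax":0,"ay":0,"az":0,"tx":0,"ty":0,"tz":0,"gripper":20},
    {"ax":0,"ay":0,"az":0,"tx":0,"ty":0,"tz":0,"gripper":20},
  ],
)

```text
time_s: 19.92
tool_pos: [0.5041, -0.2318, 0.3312]
ee_rot: [180.0, -0.0, 90.0]
force: [-0.1, -0.2, -2.6]
finger_gap: 0.0458
```

Request:
play_rows(
  rows=[
    {"ax":0,"ay":0,"az":0,"tx":0,"ty":0,"tz":0.5,"gripper":20},
    {"ax":0,"ay":0,"az":0,"tx":0,"ty":0,"tz":0.5,"gripper":20},
    {"ax":0,"ay":0,"az":0,"tx":0,"ty":0,"tz":0.5,"gripper":20},
    {"ax":0,"ay":0,"az":0,"tx":0,"ty":0,"tz":0,"gripper":20},
    {"ax":0,"ay":0,"az":0,"tx":0,"ty":0,"tz":0,"gripper":20},
    {"ax":0,"ay":0,"az":0,"tx":0,"ty":0,"tz":0,"gripper":20},
    {"ax":0,"ay":0,"az":0,"tx":0,"ty":0,"tz":0,"gripper":20},
    {"ax":0,"ay":0,"az":0,"tx":0,"ty":0,"tz":0,"gripper":20},
    {"ax":0,"ay":0,"az":0,"tx":0,"ty":0,"tz":0,"gripper":20},
    {"ax":0,"ay":0,"az":0,"tx":0,"ty":0,"tz":0,"gripper":20},
  ],
)

```text
time_s: 20.75
tool_pos: [0.5041, -0.2318, 0.3297]
ee_rot: [180.0, -0.0, 90.0]
force: [0.0, 0.2, -2.2]
finger_gap: 0.0461
```

Request:
play_rows(
  rows=[
    {"ax":0,"ay":0,"az":0,"tx":0,"ty":0,"tz":0.4,"gripper":20},
    {"ax":0,"ay":0,"az":0,"tx":0,"ty":0,"tz":0.4,"gripper":20},
    {"ax":0,"ay":0,"az":0,"tx":0,"ty":0,"tz":0.4,"gripper":20},
    {"ax":0,"ay":0,"az":0,"tx":0,"ty":0,"tz":0,"gripper":20},
    {"ax":0,"ay":0,"az":0,"tx":0,"ty":0,"tz":0,"gripper":20},
    {"ax":0,"ay":0,"az":0,"tx":0,"ty":0,"tz":0,"gripper":20},
    {"ax":0,"ay":0,"az":0,"tx":0,"ty":0,"tz":0,"gripper":20},
    {"ax":0,"ay":0,"az":0,"tx":0,"ty":0,"tz":0,"gripper":20},
    {"ax":0,"ay":0,"az":0,"tx":0,"ty":0,"tz":0,"gripper":20},
    {"ax":0,"ay":0,"az":0,"tx":0,"ty":0,"tz":0,"gripper":20},
  ],
)

```text
time_s: 21.58
tool_pos: [0.5041, -0.2318, 0.3288]
ee_rot: [180.0, 0.0, 90.0]
force: [-0.9, 0.5, 6.1]
finger_gap: 0.046
```

Contact (force +6 N). Release and rise.

Request:
play_rows(
  rows=[
    {"ax":0,"ay":0,"az":0,"tx":0,"ty":0,"tz":-0.3,"gripper":55},
    {"ax":0,"ay":0,"az":0,"tx":0,"ty":0,"tz":0,"gripper":60},
    {"ax":0,"ay":0,"az":0,"tx":0,"ty":0,"tz":0,"gripper":70},
    {"ax":0,"ay":0,"az":0,"tx":0,"ty":0,"tz":0,"gripper":80},
    {"ax":0,"ay":0,"az":0,"tx":0,"ty":0,"tz":0,"gripper":90},
    {"ax":0,"ay":0,"az":0,"tx":0,"ty":0,"tz":0,"gripper":100},
    {"ax":0,"ay":0,"az":0,"tx":0,"ty":0,"tz":0,"gripper":100},
    {"ax":0,"ay":0,"az":0,"tx":0,"ty":0,"tz":0,"gripper":100},
    {"ax":0,"ay":0,"az":0,"tx":0,"ty":0,"tz":-5,"gripper":100},
    {"ax":0,"ay":0,"az":0,"tx":0,"ty":0,"tz":-10,"gripper":100},
  ],
)

```text
time_s: 22.42
tool_pos: [0.504, -0.2317, 0.3435]
ee_rot: [-179.9, -0.1, 90.0]
force: [-0.5, 0.5, -0.8]
finger_gap: 0.0855
```

Request:
play_rows(
  rows=[
    {"ax":0,"ay":0,"az":0,"tx":0,"ty":0,"tz":-12,"gripper":100},
    {"ax":0,"ay":0,"az":0,"tx":0,"ty":0,"tz":-12,"gripper":100},
    {"ax":0,"ay":0,"az":0,"tx":0,"ty":0,"tz":-12,"gripper":100},
    {"ax":0,"ay":0,"az":0,"tx":0,"ty":0,"tz":-12,"gripper":100},
    {"ax":0,"ay":0,"az":0,"tx":0,"ty":0,"tz":-12,"gripper":100},
    {"ax":0,"ay":0,"az":0,"tx":20,"ty":0,"tz":-10,"gripper":100},
    {"ax":0,"ay":0,"az":0,"tx":35,"ty":0,"tz":0,"gripper":100},
    {"ax":0,"ay":0,"az":0,"tx":35,"ty":0,"tz":0,"gripper":100},
    {"ax":0,"ay":0,"az":0,"tx":30,"ty":0,"tz":0,"gripper":100},
    {"ax":0,"ay":0,"az":0,"tx":20,"ty":0,"tz":0,"gripper":100},
  ],
)

```text
time_s: 23.25
tool_pos: [0.5036, -0.0895, 0.415]
ee_rot: [179.9, -0.0, 90.0]
force: [-0.1, -0.0, 1.4]
finger_gap: 0.0851
```

```bash
python3 - <<'E'
from h import *
import pickle
D={c:r.camera(c) for c in("scene","top")};pickle.dump(D,open("D5.pkl","wb"))
print(r.observe()["tool_pos"],r.observe()["force"],r.observe()["time_s"])
a=cv2.resize(D["scene"]["img"][140:360,190:440],None,fx=2.2,fy=2.2,interpolation=cv2.INTER_CUBIC);cv2.imwrite("pics/s5.png",a)
b=cv2.resize(D["top"]["img"][140:220,320:400],None,fx=7,fy=7,interpolation=cv2.INTER_CUBIC);cv2.imwrite("pics/t5.png",b)
a=cv2.resize(D["scene"]["img"][240:340,280:400],None,fx=5.5,fy=5.5,interpolation=cv2.INTER_CUBIC);cv2.imwrite("pics/s5z.png",a)
E
```

```text
[ 0.50382101 -0.08935859  0.41495928] [ 0.45295328 -0.55254403 -0.36879752] 23.35
```

View pics/s5.png

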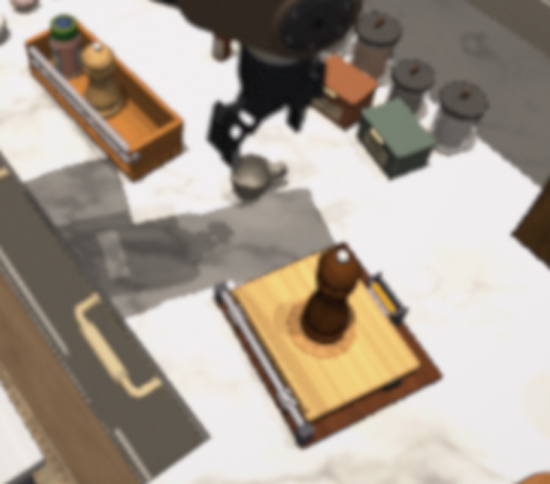

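View pics/t5.png

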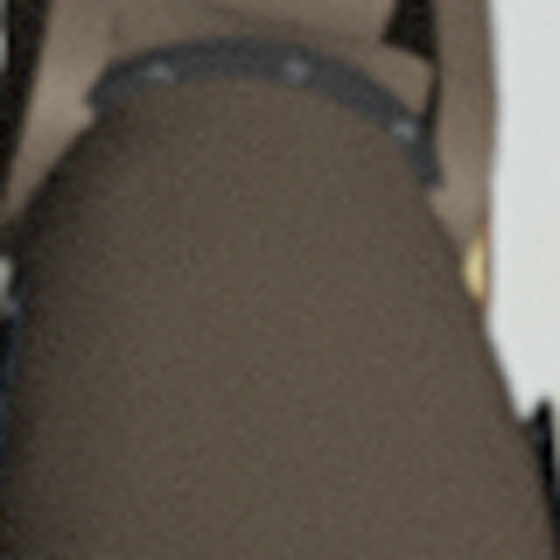

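View pics/s5z.png

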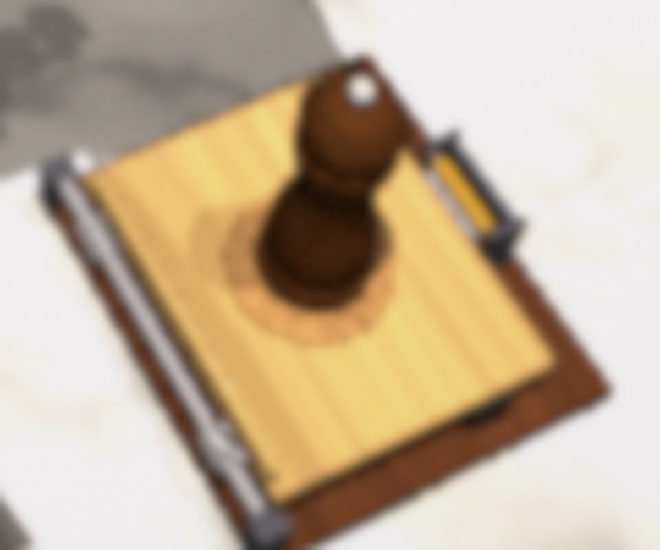

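```bash
python3 - <<'E'
from h import *
import pickle
D=pickle.load(open("D5.pkl","rb"))["scene"];D1=pickle.load(open("D1.pkl","rb"))
Z=lambda u,v:(280+(u-2.2)/5.5,240+(v-2.2)/5.5)
print("button",onz(D,Z(363,90),.2115))
print("foot front",onz(D,Z(321,310),.047),"cork front",onz(D,Z(320,347),.046))
B=lambda u,v:(320+(u-3)/7,140+(v-3)/7)
print("cork", onz(D1["top"],B(294,284),.046),onz(D1["scene"],(160+387.4/2.2,120+370.4/2.2),.046))
s=D["cam_to_world"]
th=np.linspace(0,2*np.pi,60);im=cv2.resize(D["img"],None,fx=5.5,fy=5.5,interpolation=cv2.INTER_CUBIC)
for x,y,z,rad,c in((.504,-.232,.046,.042,(0,255,0)),(.504,-.232,.047,.029,(255,0,255)),(.504,-.232,.183,.0245,(255,255,0))):
    X=np.array([[x+rad*np.cos(t),y+rad*np.sin(t),z] for t in th])
    cv2.polylines(im,[((proj(D,X)+.5)*5.5).astype(int)],True,c,1)
cv2.imwrite("pics/s6.png",im[1320:1870,1540:2200])
E
```

```text
button [ 0.5029458  -0.23297572  0.2115    ]
foot front [ 0.49382814 -0.25355313  0.047     ] cork front [ 0.48085915 -0.26720862  0.046     ]
cork [ 0.50548015 -0.23246591  0.046     ] [ 0.50526388 -0.23389064  0.046     ]
```

View pics/s6.png

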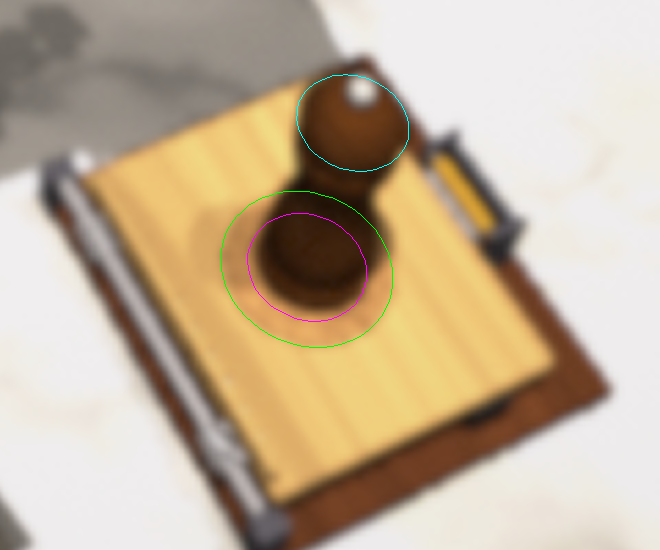

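```bash
python3 - <<'E'
from plant import r
print(r.sign_off())
E
```

```text
the job is handed in; nothing more can be done
None
```

I pressed the stand's top down until its catch held it. I then lifted the dark pepper mill over the rack's front rail, stood it upright on the cork spot and handed the job in at about 23 s. `sign_off` gives no verdict, so these are my own last checks:

- **Stand top:** I pressed slowly until the hard stop, about 21 N when I read it, against the 60 N limit. After I pulled away, the pictures fitted a level top better than a tilt of 0.05 rad. The free fit gave -0.03 rad with pixel errors of up to about 2, so the tilt is only known to a few hundredths of a radian.
- **Pepper mill:** It stands released on the cork. Its button is about 2 to 3 mm from the cork's centre; the foot looked roughly 5 mm off in the last view. That could be a small lean of about 0.03 rad or just shading at the foot's rim. Either way it is within the 25 mm and 0.08 rad limits.
- **Other things:** In the last picture the salt mill and spice jar are standing in the rack and the cup is in its place. I judged this by eye and did not measure their positions again.
- **Robot:** The gripper is open and raised clear, touching nothing.

The arm hid the stand from the top camera, so the final placement was checked from the scene camera only.

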